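# Line up the specimen canisters by size beside the tube rack

### The job

Line the four white domed canisters up on the tray in order of size, one upright at the centre of each black pad: the largest on the pad nearest the blue tube rack, then steadily smaller, with the smallest on the pad farthest from the rack. Keep the canisters upright all the while, and leave them standing free.

Things in the scene. Friction and masses are not known exactly. Their poses are not given: they have to be found in the camera images.
- can_a_mid (a point): The largest of four loose white plastic canisters with domed lids: upright round cylinder 54 mm in diameter, 100 mm tall in all, of which the top 16 mm is the dome (the straight sides run from the foot up to 84 mm). This point is on its axis, half-way up, 50 mm above its foot; z is its axis, up. Starts upright on the bench top (z = 0).
- can_b_mid (a point): The second largest of four loose white plastic canisters with domed lids: upright round cylinder 48 mm in diameter, 85 mm tall in all, of which the top 16 mm is the dome (the straight sides run from the foot up to 69 mm). This point is on its axis, half-way up, 42.5 mm above its foot; z is its axis, up. Starts upright on the bench top (z = 0).
- can_c_mid (a point): The third largest of four loose white plastic canisters with domed lids: upright round cylinder 42 mm in diameter, 70 mm tall in all, of which the top 16 mm is the dome (the straight sides run from the foot up to 54 mm). This point is on its axis, half-way up, 35 mm above its foot; z is its axis, up. Starts upright on the bench top (z = 0).
- can_d_mid (a point): The smallest of four loose white plastic canisters with domed lids: upright round cylinder 36 mm in diameter, 55 mm tall in all, of which the top 16 mm is the dome (the straight sides run from the foot up to 39 mm). This point is on its axis, half-way up, 27.5 mm above its foot; z is its axis, up. Starts upright on the bench top (z = 0).
- pad1_top (a point): Black round rubber pad, 66 mm across, fixed on the tray floor, the pad at the tray's -y end; the four pads are alike, in a row about 84 mm apart. This point is the centre of its top face, 6 mm above the bench; z up.
- pad2_top (a point): Black round rubber pad, 66 mm across, fixed on the tray floor, pad 2 counting from the tray's -y end; the four pads are alike, in a row about 84 mm apart. This point is the centre of its top face, 6 mm above the bench; z up.
- pad3_top (a point): Black round rubber pad, 66 mm across, fixed on the tray floor, pad 3 counting from the tray's -y end; the four pads are alike, in a row about 84 mm apart. This point is the centre of its top face, 6 mm above the bench; z up.
- pad4_top (a point): Black round rubber pad, 66 mm across, fixed on the tray floor, the pad at the tray's +y end; the four pads are alike, in a row about 84 mm apart. This point is the centre of its top face, 6 mm above the bench; z up.
- tray: Shallow fixed aluminium tray, 120 x 350 mm, rim 10 mm above the bench, walls and floor 3 mm thick, carrying the row of four pads. Origin under its centre at bench height; x across the row (away from the robot), y along the row, z up. It stands within about 0.2 rad of square to the bench.
- rack_mid (a point): Blue plastic test-tube rack, fixed, 60 x 90 mm, 65 mm tall, holding three green-capped tubes that reach 101 mm above the bench. It stands beyond one end of the tray, either the +y or the -y end; a glass jar stands beyond the other end. This point is on its centre line 50 mm above the bench.
Not all that is in view belongs to the job. Leave any turquoise or yellow look-alike of the part that bears can_d_mid alone.

How it is judged:
By the outcome, as a careful person would: the job done as asked, in the order asked, and still so for the second after the job is handed in, with the robot touching nothing.
It also fails if it takes over 99 s, if anything falls off the work surface, if the arm or the gripper's body presses on something with over 40 N, if the wrist force passes 120 N, or if a joint passes its speed limit or range.

### The arm

A 7-joint arm with a two-finger parallel gripper is mounted at the origin on the work surface. World frame = base frame: x ahead of the robot, y to its left, z up, the work surface at z = 0. Lengths are in mm, angles in rad, forces in N, time in s.
With the tool pointing down it reaches from about 400 to 875 mm from the base axis. Payload 19.3 kg.
Tool frame: the origin (TCP) lies at the very end of the fingers, on their centre line; the grasp point (between the pads) lies grasp_offset behind it (grasp_offset is the distance from the TCP to the grasp point, in mm); z points along the fingers, y is the line along which they close (so a half turn about z gives the same grasp; the last joint's range is limited). The gripper opens to 85 mm and grips with 20 to 120 N. Pads are 22 mm wide; open, the fingers measure 114 mm over their backs; the gripper's body (76 mm by 85 mm) begins 54 mm behind the grasp point. The pads swing forward as they close: fully open they stand 13 mm farther back than shut.
Start: joints at [1.047, 0.521, -0.036, 1.599, 0.021, 1.021, -0.113], TCP at [273.962, -561.747, 231.291] pointing down, gripper open.
Joint ranges: [-2.91, 2.91], [-0.3, 2.13], [-1.5, 1.42], [0.17, 2.43], [-1.26, 4.41], [0.16, 1.93], [-2.52, 2.52]. Speed limits (rad/s): [1.89, 1.89, 2.39, 2.39, 3.01, 3.01, 3.01].

### API

Orientations are given as [roll, pitch, yaw] about the fixed x, y, z axes, in that order (R = Rz(yaw) Ry(pitch) Rx(roll)).
In Python, from workcell import * gives the robot as it stands.
- The arm moves only by the shell command python3 -m pendant 'ROWS' [FORCE]. ROWS is text: rows parted by semicolons, each of 7 numbers parted by spaces: the shift along the tool's x, y, z in mm, then the turn, a rotation vector about the tool's x, y, z in rad, then the opening, from -1 (shut) to 1 (fully open), so that 0 is half open. A call has 1 to 5 rows; each row shifts and turns the commanded pose from where the row before left it, along the tool's axes as they then stand; what a row does not reach is not made up. A row lasts 1/12 s, in which the tool goes at most 41.7 mm and 7.16 degrees, less where a joint would pass 70% of its speed; a pose out of reach is approached as far as the arm can. A call with a gripper value outside its range is refused whole. The fingers move at their own pace and stop on an object; FORCE is the grip in N (left out, the last holds). Time passes only in rows, so rows that do not move let the fingers close. It gives the time, the measured TCP pose, the force, the opening and the grip force at its end, in the units of the state.
- get_obs(): the state, without advancing time (a new reading comes with each control period).
- capture(name): name is "scene" or "top"; returns a dict with "color" (384x512x3 uint8, red, green, blue), "fov_y" (degrees; the focal length in pixels is half the picture's height over the tangent of half this angle, whatever the lens; pixels are square), "cx", "cy" (the principal point, pixels), "k1" (the pictures are not rectified: a ray, as slopes to the right and down, at radius r is drawn at 1 + k1 r^2 times it, then the intrinsics apply), "R" (3x3) and "t" (3): a world point X has camera coordinates R X + t. Camera axes: x right, y down, z forward; pixel columns grow to the right and rows downward; lengths in mm; the calibration is good to about 2 mm. A picture is of the moment at which its call begins. There is no depth.
- sign_off(): hands the job in; it is judged then, once.
Trained networks look in a picture, given as the dict that the camera call returned (one of the last four; its "shot" number tells which), for a name from the list of things; names that differ only in an ending like _2 or _b are one class to them, and where a whole thing is asked for, a point or a joint stands for the part that bears it (a point fixed in the world has none). Each returns a list of dicts, best first, with "score" (0 to 1); they miss things now and then, are a little off and sometimes report something else, mostly with a low value. They report only what shows in the picture. A call takes as long as a camera call. They do not tell look-alikes from the thing itself.
- trace(thing, picture): "mask" (384x512 bool, what is visible of it) and "xy" ([column, row] in pixels, amid what is visible of it).
- place_of(thing, picture): "xy" ([column, row] in pixels: a listed point, or the origin of a listed thing).
The state is a dict: "t": time; "joint_pos": joint angles; "joint_vel": joint speeds; "joint_efforts": joint torques, N m; "tool_pos": TCP position; "tool_rot": TCP orientation; "wrist_force": force on the tool from outside, world axes, zero at the start; "wrist_torque": the same for the moment, N m; "finger_gap": finger opening in mm; "gripper_force": force on a finger pad.
Only numpy, scipy, OpenCV 4.12 (cv2) and the standard library are available. Lean on these libraries where they do the work, as an engineer would, in place of code of your own. Each camera call takes 0.05 s, during which the arm holds its last target. There are 200 camera calls.

## Working session

There is one attempt and no reset: what is moved stays moved. The work goes in short steps, Python scripts to look and compute and a shell command to move; the robot and the scene stay as the last step left them, time stands still between calls to the robot, and variables do not carry over. Pictures are saved under pics/ and viewed, at most 14 in all, crops included, and the job is handed in when it is done.

```bash
ls; mkdir -p pics
python3 - <<'E'
from workcell import *
import cv2
o=get_obs(); print(o)
for n in("scene","top"):
    c=capture(n); cv2.imwrite(f"pics/{n}0.png",c["color"][:,:,::-1]); print(n,c["fov_y"],c["cx"],c["cy"],c["k1"],c["R"],c["t"])
    for th in ["can_a_mid","can_b_mid","can_c_mid","can_d_mid","pad1_top","pad2_top","pad3_top","pad4_top","tray","rack_mid"]:
        print(th,[(([round(float(v)) for v in d["xy"]]),round(d["score"],2)) for d in place_of(th,c)])
E
```

```text
pics
{'t': 0.0, 'joint_pos': array([ 1.04683179,  0.52204567, -0.03635403,  1.59999979,  0.02119151,
        1.02108211, -0.11280804]), 'joint_vel': array([ 8.04052582e-04,  2.48891817e-04, -8.42979285e-04, -7.08233209e-04,
       -8.00994867e-04,  1.75001495e-03, -8.01114629e-05]), 'joint_efforts': array([-1.76423114e-04, -9.27102757e+01,  1.98024720e+00, -3.69935632e+01,
        1.79134874e-02,  8.18618399e-03, -4.34278388e-05]), 'tool_pos': array([ 273.80697005, -561.45986855,  230.70863784]), 'tool_rot': array([-3.14044385e+00,  6.09534138e-05,  4.53765060e-01]), 'wrist_force': array([ 0.42934841,  0.55208202, -0.2173558 ]), 'wrist_torque': array([ 0.03083305,  0.05032372, -0.00323889]), 'gripper_force': 0.0, 'finger_gap': 85.15822846804045}
scene 50.00194119366088 258.94721892345825 192.53007479824834 -0.029202956821696515 [[-0.87288446  0.48784704 -0.0088314 ]
 [ 0.29874713  0.52005023 -0.80018617]
 [-0.38577568 -0.70110842 -0.59968667]] [ 439.08296744  -85.67239902 1164.99766095]
can_a_mid [([356, 254], 0.64)]
can_b_mid [([266, 177], 0.9)]
can_c_mid [([244, 155], 0.62)]
can_d_
[... 221 characters left out ...]
], 0.56), ([216, 236], 0.53)]
rack_mid [([153, 155], 0.74)]
top 44.94690072269378 257.9349829473072 192.45166712224554 0.006596205268875916 [[ 0.00108411 -0.99969192  0.02479698]
 [-0.9939884  -0.00379204 -0.10941976]
 [ 0.10948008 -0.02452929 -0.99368628]] [ -57.70043946  479.78541447 1057.56394467]
can_a_mid [([128, 216], 0.71), ([334, 217], 0.48)]
can_b_mid [([266, 211], 0.9)]
can_c_mid [([333, 212], 0.69)]
can_d_mid [([188, 255], 0.78), ([208, 207], 0.74), ([216, 246], 0.69), ([153, 262], 0.57)]
pad1_top [([305, 150], 0.66)]
pad2_top [([267, 143], 0.95)]
pad3_top [([230, 138], 0.57)]
pad4_top [([197, 133], 0.74)]
tray [([246, 143], 0.97), ([373, 122], 0.27)]
rack_mid [([374, 121], 0.71)]
```

View pics/top0.png

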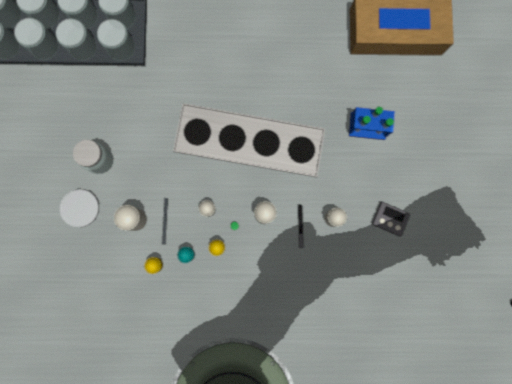

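View pics/scene0.png

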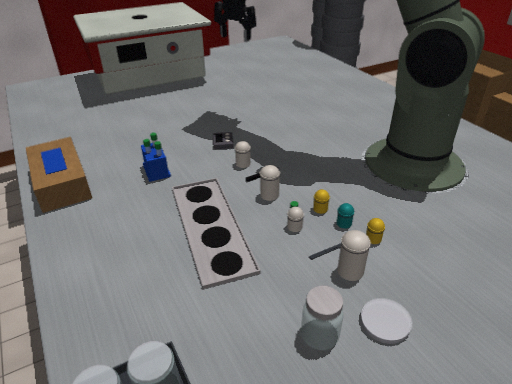

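Top view: white canisters at A (128,216), B (265,211), C (336,216) and D (207,207). The yellow ones at (153,265) and (217,246) and the turquoise one at (186,255) are look-alikes. Pads are at (197,132), (232,138), (266,143) and (301,149), with the rack at (373,122), which is the −y end. So pad1=A, pad2=B, pad3=C, pad4=D. I'll confirm in one enlarged crop and fit positions.

```bash
cat > h.py <<'E'
from workcell import *
import numpy as np, cv2
from scipy.optimize import least_squares
CAN=dict(a=(54,100),b=(48,85),c=(42,70),d=(36,55))
def proj(c,P):
    q=np.asarray(P,float)@np.array(c["R"]).T+np.array(c["t"]); s=q[:,:2]/q[:,2:]
    s=s*(1+c["k1"]*(s**2).sum(1,keepdims=True)); f=192/np.tan(np.radians(c["fov_y"]/2))
    return s*f+[c["cx"],c["cy"]]
th=np.linspace(0,2*np.pi,60)
def shape(k,x,y,z0):
    if k=="pad": rings=[(33,0)]
    else:
        d,h=CAN[k]; r=d/2; rings=[(r,0),(r,h-16)]+[(r*np.cos(t),h-16+16*np.sin(t)) for t in (.4,.8,1.2,1.57)]
    return np.vstack([np.c_[x+r*np.cos(th),y+r*np.sin(th),0*th+z0+z] for r,z in rings])
def box(c,k,p,z0):
    h=cv2.convexHull(proj(c,shape(k,p[0],p[1],z0)).astype(np.float32)); m=cv2.moments(h)
    return np.array([m["m10"],m["m01"]])/m["m00"], m["m00"]
def fit(k,cents,z0,p0):
    # cents: list of (cam, centroid)
    return least_squares(lambda p:np.concatenate([box(c,k,p,z0)[0]-u for c,u in cents]),p0)
def backproj(c,uv,z):
    return least_squares(lambda p:proj(c,[[p[0],p[1],z]])[0]-uv,[600,0]).x
def mask_near(c,thing,uv,tol=12):
    ds=[d for d in trace(thing,c) if np.hypot(*(np.array(d["xy"])-uv))<tol]
    return ds[0]["mask"] if ds else None
def cen(m): return np.array([np.where(m)[1].mean(),np.where(m)[0].mean()])+0.0
E
python3 - <<'E'
from h import *
import workcell; print([n for n in dir(workcell) if n[0]!='_'], getattr(workcell,'grasp_offset',None))
s=capture("scene"); t=capture("top")
S=dict(a=(354,254),b=(269,183),c=(243,155),d=(295,219)); T=dict(a=(128,216),b=(265,211),c=(336,216),d=(207,207))
for k in "abcd":
    ce=[];  n="can_%s_mid"%k
    for c,u in((s,S[k]),(t,T[k])):
        m=mask_near(c,n,u)
        if m is None: print(k,"miss",c is s); continue
        ce.append((c,cen(m),m.sum()))
    p0=backproj(t,T[k],CAN[k][1]/2)
    r=fit(k,[e[:2] for e in ce],0,p0)
    print(k,r.x.round(1),"res px",r.fun.round(2),"area",[(int(e[2]),round(box(e[0],k,r.x,0)[1])) for e in ce],[fit(k,[e[:2]],0,p0).x.round(1) for e in ce])
for i,(us,ut) in enumerate([((199,193),(301,149)),((206,214),(266,143)),((216,236),(232,138)),((227,263),(197,132))],1):
    ce=[]
    for c,u in((s,us),(t,ut)):
        g=c["color"].max(2)<60; n,l,st,cc=cv2.connectedComponentsWithStats(g.astype(np.uint8))
        j=l[u[1],u[0]]; ce.append((c,cc[j]))
    p0=backproj(t,ut,6); r=fit("pad",ce,6,p0)
    print("pad",i,r.x.round(1),r.fun.round(2),[fit("pad",[e],6,p0).x.round(1) for e in ce])
r=t["color"][150:280,100:360,::-1]; cv2.imwrite("pics/crop.png",cv2.resize(r,None,fx=3,fy=3,interpolation=2))
E
```

```text
['Unreachable', 'capture', 'get_obs', 'grasp_offset', 'place_of', 'sign_off', 'trace'] 18.700000000000003
a [418.6 233.1] res px [ 0.59  0.6   0.55 -0.09] area [(1338, 1311), (693, 673)] [array([418.8, 231.5]), array([418.4, 234.3])]
b [432.8 -72. ] res px [ 0.61  0.83  0.5  -0.34] area [(636, 635), (409, 389)] [array([432.4, -74.8]), array([432. , -70.8])]
c [ 422.9 -235.2] res px [ 0.66  0.19  0.25 -0.09] area [(326, 370), (314, 337)] [array([ 424., -237.]), array([ 422.7, -234.6])]
d [443.6  61.5] res px [ 0.38  1.11  0.88 -0.16] area [(403, 363), (216, 216)] [array([443.3,  61.4]), array([443.2,  63.6])]
pad 1 [ 588.4 -160.7] [ 0.23 -0.41 -0.12 -0.32] [array([ 589.5, -159.4]), array([ 587.6, -161. ])]
pad 2 [604.9 -75.8] [ 0.21 -0.44 -0.11 -0.37] [array([605.9, -74.7]), array([604. , -76.1])]
pad 3 [616.6   5.4] [ 0.14 -0.79  0.2  -0.31] [array([617.5,   5.6]), array([615.8,   5.6])]
pad 4 [630.9  90.5] [ 0.2  -0.43 -0.16 -0.61] [array([631.8,  91.4]), array([629.4,  90.1])]
```

View pics/crop.png

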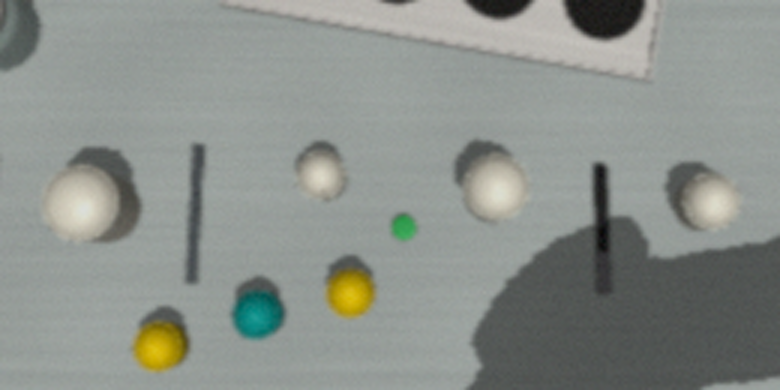

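The crop shows A (82,203), D (322,174), B (496,187) and C (710,202), all white. The yellow and turquoise ones are decoys. The fits agree between the two cameras to about 2–4 mm, and the pads are about 84 mm apart. First I'll turn the tool so the fingers close across the tray row (yaw 1.403). Then tool x lies along the tray's y axis and tool y along its x axis.

```bash
cat >> h.py <<'E'
def go(x,y,z,p=None,yaw=None):
    o=get_obs(); p=np.array(o["tool_pos"] if p is None else p); yaw=o["tool_rot"][2] if yaw is None else yaw
    d=np.array([x,y,z])-p; c,s=np.cos(yaw),np.sin(yaw)
    return np.array([c*d[0]+s*d[1], s*d[0]-c*d[1], -d[2]]).round(1)
E
python3 -m pendant '0 0 0 0 0 -0.119 1;0 0 0 0 0 -0.119 1;0 0 0 0 0 -0.119 1;0 0 0 0 0 -0.119 1' 60
python3 -m pendant '0 0 0 0 0 -0.119 1;0 0 0 0 0 -0.119 1;0 0 0 0 0 -0.119 1;0 0 0 0 0 -0.116 1;0 0 0 0 0 0 1'
python3 - <<'E'
from h import *
o=get_obs(); print(o["tool_pos"],o["tool_rot"],o["joint_pos"])
print(go(500,-100,200), go(418.6,233.1,160,[500,-100,200]))
# strip heights: ends in top view -> where they'd fall in scene if flat
s=capture("scene");t=capture("top")
for uv in((167,198),(164,244),(300,205),(301,247)):
    q=backproj(t,uv,0); print(q.round(),proj(s,[[*q,0]]).round())
E
```

```text
t: 1.93
tool_pos: [274.0, -561.7, 231.3]
tool_rot: [3.142, 0.0, 0.936]
wrist_force: [-0.4, 0.6, 0.7]
finger_gap: 85.4
gripper_force: 0.0
t: 2.35
tool_pos: [273.8, -561.8, 231.3]
tool_rot: [3.141, -0.0, 1.409]
wrist_force: [0.4, 0.8, 0.5]
finger_gap: 85.5
gripper_force: 0.0
[ 273.79972156 -561.81386795  231.26666339] [ 3.14149680e+00 -1.61165233e-04  1.40851309e+00] [ 1.20147456  0.53148563 -0.26533169  1.59040635  0.1544741   1.04042053
  0.73047279]
[492.3 148.6  31.3] [ 315.6 -134.2   40. ]
[469. 159.] [[310. 257.]]
[360. 164.] [[351. 241.]]
[ 453. -158.] [[246. 180.]]
[ 353. -159.] [[278. 170.]]
```

```bash
python3 -m pendant '35.2 10.6 2.2 0 0 0 1;35.2 10.6 2.2 0 0 0 1;35.2 10.6 2.2 0 0 0 1;35.2 10.6 2.2 0 0 0 1;35.2 10.6 2.2 0 0 0 1' |head -2
python3 -m pendant '35.2 10.6 2.2 0 0 0 1;35.2 10.6 2.2 0 0 0 1;35.2 10.6 2.2 0 0 0 1;35.2 10.6 2.2 0 0 0 1;35.2 10.6 2.2 0 0 0 1' |head -2
python3 -m pendant '35.2 10.6 2.2 0 0 0 1;35.2 10.6 2.2 0 0 0 1;35.2 10.6 2.2 0 0 0 1;35.2 10.6 2.2 0 0 0 1' |head -2
python3 -m pendant '31.6 -13.4 4 0 0 0 1;31.6 -13.4 4 0 0 0 1;31.6 -13.4 4 0 0 0 1;31.6 -13.4 4 0 0 0 1;31.6 -13.4 4 0 0 0 1'|head -2
python3 -m pendant '31.6 -13.4 4 0 0 0 1;31.6 -13.4 4 0 0 0 1;31.6 -13.4 4 0 0 0 1;31.6 -13.4 4 0 0 0 1;31.6 -13.4 4 0 0 0 1'|head -2
python3 -m pendant '0 0 0 0 0 0 1;0 0 0 0 0 0 1'
python3 -c "
from h import *
print(go(418.6,233.1,40))"
```

```text
t: 2.87
tool_pos: [356.1, -395.5, 220.3]
t: 3.28
tool_pos: [437.9, -230.8, 209.4]
t: 3.62
tool_pos: [503.3, -99.0, 200.6]
t: 4.03
tool_pos: [462.5, 67.7, 180.5]
t: 4.45
tool_pos: [422.9, 234.8, 160.5]
t: 4.62
tool_pos: [422.6, 235.1, 160.3]
tool_rot: [-3.141, -0.0, 1.402]
wrist_force: [0.2, -1.0, 0.3]
finger_gap: 85.0
gripper_force: 0.0
[ -2.6  -3.6 120.3]
```

```bash
python3 -m pendant '-2.6 -3.6 10 0 0 0 1;0 0 25 0 0 0 1;0 0 25 0 0 0 1;0 0 25 0 0 0 1;0 0 20 0 0 0 1' |head -2
python3 -m pendant '0 0 15 0 0 0 1;0 0 0 0 0 0 1;0 0 0 0 0 0 -1;0 0 0 0 0 0 -1;0 0 0 0 0 0 -1' 40
python3 -m pendant '0 0 0 0 0 0 -1;0 0 0 0 0 0 -1;0 0 0 0 0 0 -1;0 0 0 0 0 0 -1;0 0 0 0 0 0 -1'
python3 - <<'E'
from h import *
s=capture("scene"); cv2.imwrite("pics/ga.png",cv2.resize(s["color"][150:310,250:450,::-1],None,fx=3,fy=3,interpolation=2))
print(go(589,-160,126), get_obs()["tool_pos"])
E
```

```text
t: 5.03
tool_pos: [419.7, 229.9, 54.1]
t: 5.45
tool_pos: [420.1, 231.3, 41.7]
tool_rot: [3.14, -0.001, 1.401]
wrist_force: [-2.7, -2.3, 17.6]
finger_gap: 53.3
gripper_force: 38.4
t: 5.87
tool_pos: [420.2, 231.3, 41.8]
tool_rot: [3.14, -0.001, 1.402]
wrist_force: [-1.4, -1.1, 6.1]
finger_gap: 53.4
gripper_force: 40.7
[-357.3  232.3  -84.2] [420.1449357  231.29914552  41.76870788]
```

View pics/ga.png

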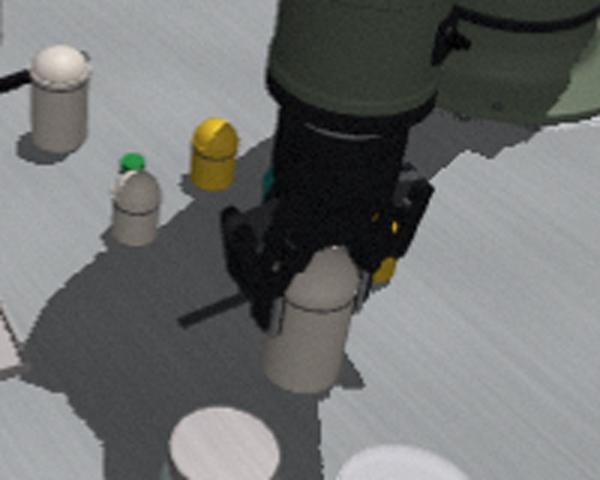

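The grip is on the straight sides of A, with the picture showing it upright at (310,340). Lift 80 mm and carry to pad 1.

```bash
python3 -m pendant '0 0 -10 0 0 0 -1;0 0 -20 0 0 0 -1;0 0 -25 0 0 0 -1;0 0 -25 0 0 0 -1;-15 10 0 0 0 0 -1'
python3 -m pendant '-30 19.5 0 0 0 0 -1;-30 19.5 0 0 0 0 -1;-30 19.5 0 0 0 0 -1;-30 19.5 0 0 0 0 -1;-30 19.5 0 0 0 0 -1'|head -2
python3 -m pendant '-30 19.5 0 0 0 0 -1;-30 19.5 0 0 0 0 -1;-30 19.5 0 0 0 0 -1;-30 19.5 0 0 0 0 -1;-30 19.5 0 0 0 0 -1'|head -2
python3 -m pendant '-28 18 0 0 0 0 -1;-14 9 0 0 0 0 -1;0 0 0 0 0 0 -1;0 0 0 0 0 0 -1'
python3 -c "
from h import *
print(go(589,-161,48))"
```

```text
t: 6.33
tool_pos: [427.6, 218.2, 125.7]
tool_rot: [3.137, -0.005, 1.406]
wrist_force: [1.3, 2.3, -0.6]
finger_gap: 53.4
gripper_force: 42.7
t: 6.75
tool_pos: [498.4, 48.7, 122.0]
t: 7.17
tool_pos: [569.3, -115.7, 122.1]
t: 7.5
tool_pos: [588.4, -160.4, 121.5]
tool_rot: [3.141, -0.0, 1.401]
wrist_force: [-0.7, 0.4, -2.2]
finger_gap: 53.3
gripper_force: 42.7
[-0.4  0.7 73.5]
```

```bash
python3 -m pendant '0 0 15 0 0 0 -1;0 0 25 0 0 0 -1;0 0 20 0 0 0 -1;0 0 9 0 0 0 -1;0 0 3 0 0 0 -1'
python3 -m pendant '0 0 1 0 0 0 -1;0 0 1 0 0 0 -1;0 0 0 0 0 0 -1'
python3 -m pendant '0 0 0 0 0 0 0.5;0 0 0 0 0 0 1;0 0 0 0 0 0 1;0 0 0 0 0 0 1'
python3 -m pendant '0 0 -20 0 0 0 1;0 0 -30 0 0 0 1;0 0 -35 0 0 0 1;0 0 -25 0 0 0 1'|head -2
python3 -c "
from h import *
print(go(432.5,-72,150), get_obs()['tool_pos'])"
```

```text
t: 7.92
tool_pos: [587.7, -158.4, 47.8]
tool_rot: [-3.14, -0.001, 1.404]
wrist_force: [-10.0, 2.7, 19.3]
finger_gap: 53.5
gripper_force: 44.3
t: 8.17
tool_pos: [589.0, -159.1, 47.9]
tool_rot: [3.14, -0.0, 1.403]
wrist_force: [0.6, 1.0, -1.9]
finger_gap: 53.6
gripper_force: 43.0
t: 8.5
tool_pos: [588.7, -159.5, 46.8]
tool_rot: [3.141, -0.0, 1.403]
wrist_force: [-0.1, -1.2, 0.1]
finger_gap: 85.7
gripper_force: 0.0
t: 8.83
tool_pos: [588.9, -159.4, 159.1]
[  60.  -168.8    9.1] [ 588.88544176 -159.39479727  159.07184825]
```

```bash
python3 -m pendant '10 -28 1.5 0 0 0 1;10 -28 1.5 0 0 0 1;10 -28 1.5 0 0 0 1;10 -28 1.5 0 0 0 1;10 -28 1.5 0 0 0 1'|head -2
python3 -m pendant '10 -28.8 1.5 0 0 0 1;0 0 0 0 0 0 1;0 0 0 0 0 0 1'
python3 - <<'E'
from h import *
print(go(432.5,-72,32))
s=capture("scene"); t=capture("top")
cv2.imwrite("pics/pa.png",np.hstack([cv2.resize(c["color"][y:y+150,x:x+130,::-1],None,fx=3,fy=3,interpolation=2) for c,x,y in((s,140,130),(t,230,80))]))
for c in(s,t): print([(np.round(d["xy"]),round(d["score"],2),fit("a",[(c,cen(d["mask"]))],6,[589,-160]).x.round(1),d["mask"].sum(),round(box(c,"a",(589,-160),6)[1])) for d in trace("can_a_mid",c)])
E
```

```text
t: 9.25
tool_pos: [457.5, -86.3, 149.1]
t: 9.5
tool_pos: [431.5, -71.8, 147.9]
tool_rot: [3.141, 0.001, 1.404]
wrist_force: [1.2, 0.4, -0.4]
finger_gap: 85.5
gripper_force: 0.0
[-1.000e-01  1.000e+00  1.159e+02]
[(array([198., 181.]), 0.91, array([ 589.6, -159.7]), np.int64(789), 863)]
[(array([303., 141.]), 0.81, array([ 601.2, -158.2]), np.int64(366), 623)]
```

View pics/pa.png

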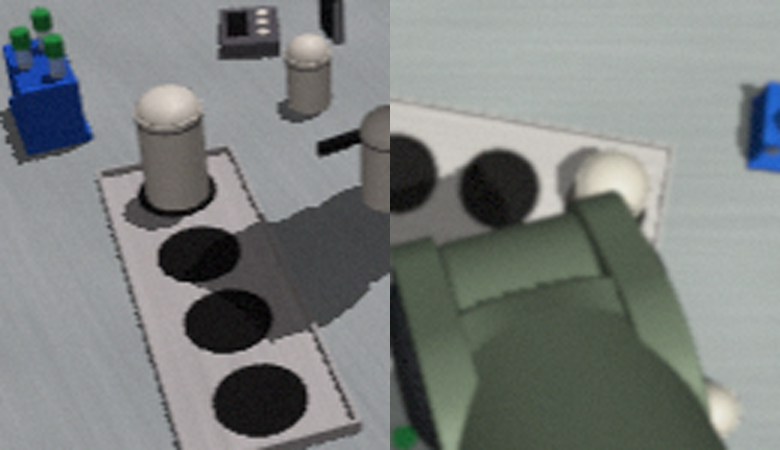

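A stands upright on pad 1 (left half, (170,150)), with an even black rim around it. The scene-camera fit puts it within about 1 mm of the pad as seen by the same camera. Now B.

```bash
python3 -m pendant '0 1 10 0 0 0 1;0 0 25 0 0 0 1;0 0 25 0 0 0 1;0 0 25 0 0 0 1;0 0 20 0 0 0 1' |head -2
python3 -m pendant '0 0 11 0 0 0 1;0 0 0 0 0 0 1;0 0 0 0 0 0 -1;0 0 0 0 0 0 -1;0 0 0 0 0 0 -1' |head -2
python3 -m pendant '0 0 0 0 0 0 -1;0 0 0 0 0 0 -1;0 0 0 0 0 0 -1;0 0 0 0 0 0 -1;0 0 0 0 0 0 -1'
python3 -m pendant '0 0 -10 0 0 0 -1;0 0 -20 0 0 0 -1;0 0 -25 0 0 0 -1;0 0 -25 0 0 0 -1;0 0 0 0 0 0 -1'
python3 -c "
from h import *
print(go(603.5,-76,120))"
```

```text
t: 10.12
tool_pos: [432.7, -72.3, 40.1]
t: 10.53
tool_pos: [433.6, -72.4, 32.1]
t: 10.95
tool_pos: [433.5, -72.4, 32.3]
tool_rot: [3.14, -0.0, 1.402]
wrist_force: [-1.3, 0.4, 5.3]
finger_gap: 47.1
gripper_force: 40.3
t: 11.37
tool_pos: [434.9, -72.7, 115.6]
tool_rot: [3.136, 0.0, 1.402]
wrist_force: [1.9, 0.3, -0.3]
finger_gap: 47.1
gripper_force: 41.5
[ 25.  166.8  -4.4]
```

```bash
python3 -m pendant '2 12 0 0 0 0 -1;4 26 0 0 0 0 -1;4 28 0 0 0 0 -1;4 28 0 0 0 0 -1;4 28 0 0 0 0 -1'|head -2
python3 -m pendant '4 28 0 0 0 0 -1;3 17 0 0 0 0 -1;0 0 0 0 0 0 -1;0 0 0 0 0 0 -1'
python3 -c "
from h import *
print(go(603.5,-76,38.5))"
```

```text
t: 11.78
tool_pos: [557.7, -75.3, 111.8]
t: 12.12
tool_pos: [602.0, -75.5, 111.2]
tool_rot: [-3.141, -0.0, 1.403]
wrist_force: [-0.6, -0.5, -0.8]
finger_gap: 46.8
gripper_force: 41.6
[-0.2  1.6 72.7]
```

```bash
python3 -m pendant '0 1.6 15 0 0 0 -1;0 0 25 0 0 0 -1;0 0 20 0 0 0 -1;0 0 8 0 0 0 -1;0 0 3 0 0 0 -1'|head -4
python3 -m pendant '0 0 1 0 0 0 -1;0 0 1 0 0 0 -1;0 0 0 0 0 0 -1'
python3 -m pendant '0 0 0 0 0 0 0.5;0 0 0 0 0 0 1;0 0 0 0 0 0 1;0 0 0 0 0 0 1'
python3 -m pendant '0 0 -20 0 0 0 1;0 0 -30 0 0 0 1;0 0 -35 0 0 0 1;0 0 -25 0 0 0 1'|head -2
python3 -c "
from h import *
print(go(423,-235,140), get_obs()['tool_pos'])"
```

```text
t: 12.53
tool_pos: [602.1, -75.9, 38.9]
tool_rot: [-3.139, 0.0, 1.403]
wrist_force: [-0.5, -0.3, -0.5]
t: 12.78
tool_pos: [603.9, -75.9, 39.4]
tool_rot: [3.14, -0.0, 1.403]
wrist_force: [-0.4, -0.4, -1.3]
finger_gap: 47.1
gripper_force: 41.6
t: 13.12
tool_pos: [603.7, -75.8, 38.8]
tool_rot: [3.141, -0.0, 1.403]
wrist_force: [-1.2, 0.1, 0.4]
finger_gap: 85.2
gripper_force: 0.0
t: 13.45
tool_pos: [603.8, -75.6, 151.1]
[-187.3 -151.7   11.1] [603.83777287 -75.64314784 151.07347347]
```

```bash
python3 -m pendant '-26.8 -21.7 0 0 0 0 1;-26.8 -21.7 0 0 0 0 1;-26.8 -21.7 0 0 0 0 1;-26.8 -21.7 0 0 0 0 1;-26.8 -21.7 0 0 0 0 1'|head -2
python3 -m pendant '-26.8 -21.7 0 0 0 0 1;-26.8 -21.7 0 0 0 0 1;0 0 0 0 0 0 1;0 0 0 0 0 0 1'
python3 - <<'E'
from h import *
print(go(423,-235,20))
s=capture("scene"); t=capture("top")
cv2.imwrite("pics/pb.png",np.hstack([cv2.resize(c["color"][y:y+150,x:x+130,::-1],None,fx=3,fy=3,interpolation=2) for c,x,y in((s,150,130),(t,210,80))]))
for c in(s,t): print([(np.round(d["xy"]),round(d["score"],2),fit("b",[(c,cen(d["mask"]))],6,[603,-76]).x.round(1),d["mask"].sum(),round(box(c,"b",(603,-76),6)[1])) for d in trace("can_b_mid",c)])
E
```

```text
t: 13.87
tool_pos: [472.8, -190.6, 148.7]
t: 14.2
tool_pos: [421.2, -236.9, 148.8]
tool_rot: [3.142, 0.001, 1.399]
wrist_force: [0.6, 0.6, 0.1]
finger_gap: 85.4
gripper_force: 0.0
[  2.2   1.5 128.8]
[(array([203., 199.]), 0.56, array([603.7, -79. ]), np.int64(776), 724)]
[(array([265., 135.]), 0.96, array([605.1, -73.8]), np.int64(419), 463)]
```

View pics/pb.png

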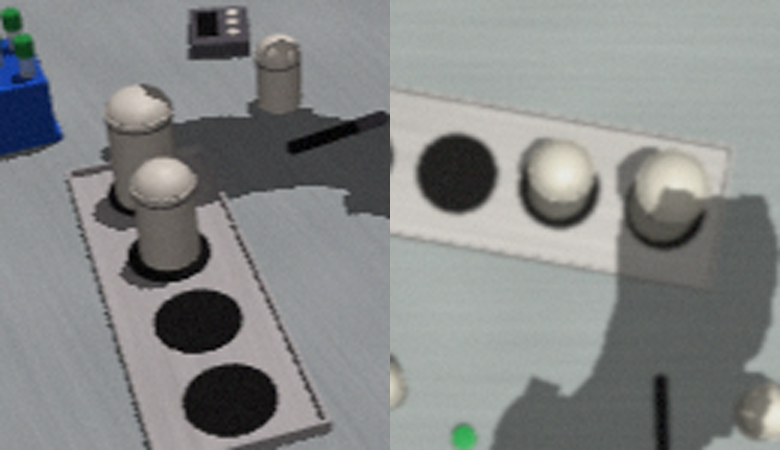

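B stands upright and centred on pad 2 (left half, (168,215)), and A on pad 1. Now C.

```bash
python3 -m pendant '2.2 1.5 10 0 0 0 1;0 0 25 0 0 0 1;0 0 30 0 0 0 1;0 0 30 0 0 0 1;0 0 20 0 0 0 1' |head -2
python3 -m pendant '0 0 14 0 0 0 1;0 0 0 0 0 0 1;0 0 0 0 0 0 -1;0 0 0 0 0 0 -1;0 0 0 0 0 0 -1' |head -2
python3 -m pendant '0 0 0 0 0 0 -1;0 0 0 0 0 0 -1;0 0 0 0 0 0 -1;0 0 0 0 0 0 -1;0 0 0 0 0 0 -1'
python3 -m pendant '0 0 -10 0 0 0 -1;0 0 -25 0 0 0 -1;0 0 -30 0 0 0 -1;0 0 -35 0 0 0 -1;0 0 -10 0 0 0 -1'
python3 -c "
from h import *
print(go(617,6,130))"
```

```text
t: 14.82
tool_pos: [423.8, -232.1, 30.6]
t: 15.23
tool_pos: [424.8, -233.5, 20.3]
t: 15.65
tool_pos: [424.7, -233.7, 20.5]
tool_rot: [3.14, 0.0, 1.403]
wrist_force: [-1.0, 1.0, 8.3]
finger_gap: 41.1
gripper_force: 39.4
t: 16.07
tool_pos: [425.5, -234.0, 134.5]
tool_rot: [3.137, 0.002, 1.403]
wrist_force: [1.3, -0.7, -1.1]
finger_gap: 41.0
gripper_force: 40.8
[268.7 148.6   4.5]
```

```bash
python3 -m pendant '14 7.5 0 0 0 0 -1;27 15 0 0 0 0 -1;27 15 0 0 0 0 -1;27 15 0 0 0 0 -1;27 15 0 0 0 0 -1'|head -2
python3 -m pendant '27 15 0 0 0 0 -1;27 15 0 0 0 0 -1;27 15 0 0 0 0 -1;27 15 0 0 0 0 -1;27 15 0 0 0 0 -1'|head -2
python3 -m pendant '11.7 6 0 0 0 0 -1;0 0 0 0 0 0 -1;0 0 0 0 0 0 -1'
python3 -c "
from h import *
print(go(617,6,27))"
```

```text
t: 16.48
tool_pos: [511.8, -123.4, 130.3]
t: 16.9
tool_pos: [608.3, -2.7, 130.3]
t: 17.15
tool_pos: [615.3, 6.9, 129.7]
tool_rot: [-3.141, 0.0, 1.404]
wrist_force: [-0.3, -0.8, -1.5]
finger_gap: 41.0
gripper_force: 40.8
[ -0.6   1.8 102.7]
```

```bash
python3 -m pendant '-0.6 1.8 15 0 0 0 -1;0 0 30 0 0 0 -1;0 0 30 0 0 0 -1;0 0 17 0 0 0 -1;0 0 7 0 0 0 -1'|head -4
python3 -m pendant '0 0 2 0 0 0 -1;0 0 2 0 0 0 -1;0 0 0 0 0 0 -1'
python3 -m pendant '0 0 0 0 0 0 0.5;0 0 0 0 0 0 1;0 0 0 0 0 0 1;0 0 0 0 0 0 1'
python3 -m pendant '0 0 -20 0 0 0 1;0 0 -30 0 0 0 1;0 0 -35 0 0 0 1;0 0 -30 0 0 0 1'|head -2
python3 -c "
from h import *
print(go(443.5,62,130), get_obs()['tool_pos'])"
```

```text
t: 17.57
tool_pos: [615.1, 4.1, 27.4]
tool_rot: [-3.138, 0.001, 1.401]
wrist_force: [-0.9, 1.2, -1.0]
t: 17.82
tool_pos: [617.6, 5.3, 27.3]
tool_rot: [3.141, -0.0, 1.402]
wrist_force: [-0.0, -0.6, -0.8]
finger_gap: 41.1
gripper_force: 40.9
t: 18.15
tool_pos: [617.5, 5.7, 27.0]
tool_rot: [3.141, -0.0, 1.403]
wrist_force: [-0.1, 1.3, -0.5]
finger_gap: 84.9
gripper_force: 0.0
t: 18.48
tool_pos: [617.2, 5.9, 143.5]
[  26.3 -180.6   13.5] [617.18214218   5.93268888 143.52377154]
```

```bash
python3 -m pendant '4.4 -30 2 0 0 0 1;4.4 -30 2 0 0 0 1;4.4 -30 2 0 0 0 1;4.4 -30 2 0 0 0 1;4.4 -30 2 0 0 0 1'|head -2
python3 -m pendant '4.4 -30 2 0 0 0 1;0 0 0 0 0 0 1;0 0 0 0 0 0 1'
python3 - <<'E'
from h import *
print(go(443.5,62,6))
s=capture("scene"); t=capture("top")
cv2.imwrite("pics/pc.png",np.hstack([cv2.resize(c["color"][y:y+150,x:x+130,::-1],None,fx=3,fy=3,interpolation=2) for c,x,y in((s,150,130),(t,180,80))]))
for c in(s,t): print([(np.round(d["xy"]),round(d["score"],2),fit("c",[(c,cen(d["mask"]))],6,[617,6]).x.round(1),d["mask"].sum(),round(box(c,"c",(617,6),6)[1])) for d in trace("can_c_mid",c)])
E
```

```text
t: 18.9
tool_pos: [471.6, 52.7, 131.7]
t: 19.15
tool_pos: [443.5, 62.2, 130.0]
tool_rot: [3.141, 0.0, 1.404]
wrist_force: [1.7, -1.0, 0.7]
finger_gap: 85.3
gripper_force: 0.0
[ -0.2   0.  124. ]
[(array([212., 223.]), 0.91, array([619.4,   6. ]), np.int64(565), 581)]
[(array([230., 132.]), 0.57, array([618.7,   6. ]), np.int64(288), 343)]
```

View pics/pc.png

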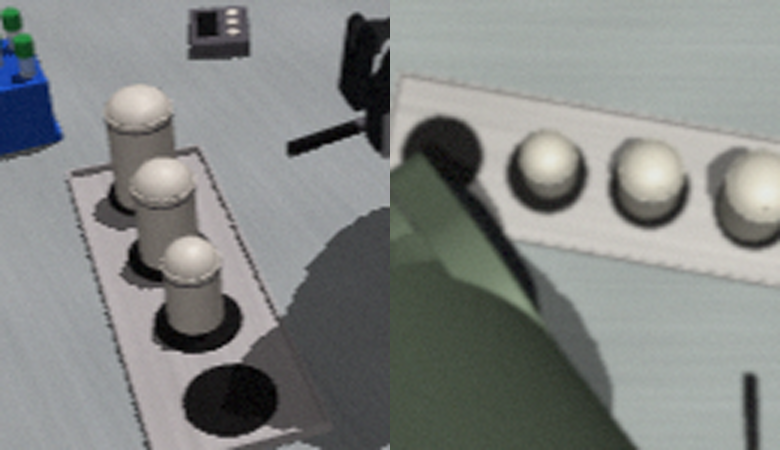

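A, B and C stand upright and centred on pads 1–3. Now D.

```bash
python3 -m pendant '0 0 15 0 0 0 1;0 0 30 0 0 0 1;0 0 30 0 0 0 1;0 0 25 0 0 0 1;0 0 15 0 0 0 1' |head -2
python3 -m pendant '0 0 7.5 0 0 0 1;0 0 0 0 0 0 1;0 0 0 0 0 0 -1;0 0 0 0 0 0 -1;0 0 0 0 0 0 -1'
python3 -m pendant '0 0 0 0 0 0 -1;0 0 0 0 0 0 -1;0 0 0 0 0 0 -1;0 0 0 0 0 0 -1;0 0 0 0 0 0 -1'
python3 -m pendant '0 0 -10 0 0 0 -1;0 0 -25 0 0 0 -1;0 0 -30 0 0 0 -1;0 0 -15 0 0 0 -1;0 0 0 0 0 0 -1'
python3 -c "
from h import *
print(go(631,90,90))"
```

```text
t: 19.77
tool_pos: [443.7, 61.5, 12.0]
t: 20.18
tool_pos: [444.9, 61.8, 8.0]
tool_rot: [3.14, -0.001, 1.402]
wrist_force: [0.3, 0.1, -0.2]
finger_gap: 51.3
gripper_force: 0.0
t: 20.6
tool_pos: [444.7, 61.8, 7.9]
tool_rot: [3.14, -0.0, 1.402]
wrist_force: [-1.6, -1.2, 14.2]
finger_gap: 34.7
gripper_force: 38.4
t: 21.02
tool_pos: [445.6, 61.9, 90.5]
tool_rot: [3.137, -0.001, 1.402]
wrist_force: [1.0, 0.3, -0.8]
finger_gap: 34.8
gripper_force: 40.0
[ 58.8 178.    0.5]
```

```bash
python3 -m pendant '4.8 14 0 0 0 0 -1;9 27 0 0 0 0 -1;9 27 0 0 0 0 -1;9 27 0 0 0 0 -1;9 27 0 0 0 0 -1'|head -2
python3 -m pendant '9 27 0 0 0 0 -1;9 27 0 0 0 0 -1;0 0 0 0 0 0 -1;0 0 0 0 0 0 -1'
python3 -c "
from h import *
print(go(631,90,14))"
```

```text
t: 21.43
tool_pos: [572.3, 81.6, 87.1]
t: 21.77
tool_pos: [627.7, 90.6, 86.4]
tool_rot: [-3.141, -0.0, 1.403]
wrist_force: [-0.8, 0.4, -0.5]
finger_gap: 35.0
gripper_force: 40.2
[-0.   3.3 72.4]
```

```bash
python3 -m pendant '0 3.3 15 0 0 0 -1;0 0 25 0 0 0 -1;0 0 20 0 0 0 -1;0 0 8 0 0 0 -1;0 0 3 0 0 0 -1'|head -4
python3 -m pendant '0 0 1 0 0 0 -1;0 0 0.5 0 0 0 -1;0 0 0 0 0 0 -1'
python3 -m pendant '0 0 0 0 0 0 0.3;0 0 0 0 0 0 0.5;0 0 0 0 0 0 0.5;0 0 0 0 0 0 0.5'
python3 -m pendant '0 0 -20 0 0 0 0.5;0 0 -30 0 0 0 0.5;0 0 -35 0 0 0 0.5;0 0 -35 0 0 0 0.5;0 0 -35 0 0 0 0.5'|head -2
python3 -m pendant '0 -30 -20 0 0 0 0.5;0 -35 0 0 0 0 0.5;0 -35 0 0 0 0 0.5;0 -35 0 0 0 0 0.5;0 0 0 0 0 0 0.5'|head -2
python3 - <<'E'
from h import *
s=capture("scene"); t=capture("top")
cv2.imwrite("pics/pd.png",np.hstack([cv2.resize(c["color"][y:y+150,x:x+130,::-1],None,fx=3,fy=3,interpolation=2) for c,x,y in((s,150,130),(t,180,80))]))
for c in(s,t): print([(np.round(d["xy"]),round(d["score"],2),fit("d",[(c,cen(d["mask"]))],6,[631,90]).x.round(1),d["mask"].sum(),round(box(c,"d",(631,90),6)[1])) for d in trace("can_d_mid",c)])
E
```

```text
t: 22.18
tool_pos: [629.2, 89.5, 14.3]
tool_rot: [-3.139, 0.001, 1.403]
wrist_force: [-0.1, -0.1, -0.6]
t: 22.43
tool_pos: [631.2, 89.9, 15.5]
tool_rot: [3.14, -0.0, 1.403]
wrist_force: [0.3, -0.5, -0.0]
finger_gap: 34.8
gripper_force: 40.2
t: 22.77
tool_pos: [630.9, 89.8, 14.8]
tool_rot: [3.141, -0.0, 1.403]
wrist_force: [-0.6, -0.3, -0.3]
finger_gap: 63.9
gripper_force: 0.0
t: 23.18
tool_pos: [630.4, 89.9, 171.2]
t: 23.6
tool_pos: [492.3, 113.2, 189.8]
[(array([228., 251.]), 0.82, array([631.5,  87.4]), np.int64(404), 442), (array([316., 201.]), 0.71, array([359.4,  41.6]), np.int64(276), 442), (array([378., 232.]), 0.68, array([319. , 185.9]), np.int64(395), 442), (array([343., 216.]), 0.56, array([340.2, 104.8]), np.int64(371), 442)]
[(array([197., 128.]), 0.58, array([630.4,  91. ]), np.int64(265), 247)]
```

View pics/pd.png

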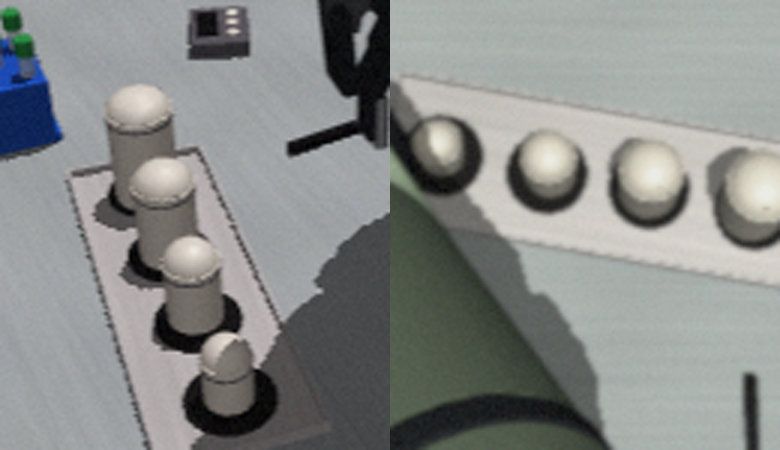

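All four stand upright and centred in size order, with A (140,150) next to the rack and D (228,375) at the far end. The robot is clear of everything.

```bash
python3 -c "
from workcell import *
print(sign_off())"
```

```text
the job is handed in; nothing more can be done
None
```

The four canisters stand upright and free, one centred on each pad, largest (A, nearest the rack) to smallest (D, farthest); the job was handed in at about 24 s with the robot clear.

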